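Peel a snapped-on tray from its magazine and present it to the look-up camera

ROBOT

A 7-joint arm with a two-finger parallel gripper is mounted at the origin on the work surface. World frame = base frame: x ahead of the robot, y to its left, z up, the work surface at z = 0. Lengths are in m, angles in rad, forces in N, time in s.
With the tool pointing down it reaches from about 0.375 to 0.925 m from the base axis. Payload 3.1 kg.
Tool frame: the origin (TCP) lies between the finger pads; the fingertips stand 19 mm ahead of it and the grasp point (between the pads) is the TCP; z points along the fingers, y is the direction in which the jaws open and shut (so a half turn about z gives the same grasp; the last joint's range is limited). The gripper opens to 85 mm and grips with 20 to 120 N. Pads are 22 mm wide; open, the fingers measure 114 mm over their backs; the gripper's body (76 mm by 85 mm) begins 54 mm behind the grasp point. The pads swing forward as they close: fully open they stand 13 mm farther back than shut.
Start: joints at [1.017, 0.383, 0.044, 1.598, -0.018, 1.161, -0.05], TCP at [0.286, -0.584, 0.25] pointing down, gripper open.
Joint ranges: [-2.61, 2.61], [-0.41, 2.15], [-1.48, 1.57], [0, 2.5], [-1.57, 4.71], [0.05, 1.97], [-2.85, 2.85]. Speed limits (rad/s): [2.79, 2.79, 3.14, 3.14, 3.14, 3.14, 3.14].

INTERFACE

Orientations are given as a unit quaternion [x, y, z, w].
In Python, from bench import move_ptp, movel, move_j, move_gripper, pause, inverse_kinematics, read_camera, camera_params, MotionError, sign_off, look_for, tip_of, read_time_s, read_qpos, read_joint_vel, read_effort, read_eef_pos, read_tcp_rot, read_ft_force, read_ft_torque, read_finger_gap gives the robot as it stands. Calls block until the motion is done:
- move_ptp(position, orientation): joint-space move of the TCP to a pose.
- movel(position, orientation=None, speed=0.15): straight line of the TCP; orientation=None keeps the orientation; speed is the mean speed in m/s.
- move_j(angles): joint-space move.
- move_gripper(opening, effort=None): finger opening in m; effort is the grip in N (None keeps the last); returns when the fingers have stopped.
- pause(seconds).
- inverse_kinematics(position, orientation): joint angles nearest the present ones, or None.
- read_camera(name): name is "scene" or "top" or "wrist"; returns the picture (400x640x3 uint8, red, green, blue); there is no depth.
- camera_params(name): a dict with "K" (3x3 intrinsics, pixels), "dist_coeffs" ([k1, k2, p1, p2, k3] as OpenCV has them; the pictures are not rectified), "camera_from_world" (4x4, takes a point from world to camera coordinates). Camera axes: x right, y down, z forward; pixel columns grow to the right and rows downward; lengths in m; the calibration is good to about 2 mm. A picture is of the moment at which its call begins: read the wrist's pose just before it. camera_params takes no time and is no camera call; for the wrist camera it gives the pose at the moment of the call.
A pose or a line that the arm cannot do raises MotionError and nothing moves.
- sign_off(): hands the job in, once; it reports no verdict.
Trained networks look in the newest picture that a camera, given by its name, has taken for a name from the list of things; names that differ only in an ending like _2 or _b are one class to them, and where a whole thing is asked for, a point or a joint stands for the part that bears it (a point fixed in the world has none). Each returns a list of dicts, best first, with "confidence" (0 to 1); they miss things now and then, are a little off and sometimes report something else, mostly with a low value. They report only what shows in the picture. A call takes as long as a camera call. They do not tell look-alikes from the thing itself.
- look_for(camera, name): "at" ([column, row] in pixels, amid what is visible of it).
- tip_of(camera, name): "at" ([column, row] in pixels: a listed point, or the origin of a listed thing).
Readings, each from a call of its own:
- read_time_s(): time.
- read_qpos(): joint angles.
- read_joint_vel(): joint speeds.
- read_effort(): joint torques, N m.
- read_eef_pos(): TCP position.
- read_tcp_rot(): TCP orientation.
- read_ft_force(): force on the tool from outside, world axes, zero at the start.
- read_ft_torque(): the same for the moment, N m.
- read_finger_gap(): finger opening in m.
Only numpy, scipy, OpenCV 4.12 (cv2) and the standard library are available. Lean on these libraries where they do the work, as an engineer would, in place of code of your own. Each camera call takes 0.05 s, during which the arm holds its last target. There are 200 camera calls.

TASK

Pull the white front gate of the tray magazine all the way down, then take the blue tray by its orange corner tab and peel it off the grey stack: raise the tab corner well clear of the stack while the opposite corner is still seated, then lift the tray away, leaving the grey stack undisturbed in the magazine. Carry the blue tray to the look-up camera and finish while still holding it there in the gripper, still and level, right way up, centred over the round glass with its underside about 10 cm above it, touching nothing but the gripper. Leave the yellow bin, the jar and the lens alone.

Things in the scene. Friction and masses are not known exactly. Their poses are not given: they have to be found in the camera images.
- magazine: fixed tray magazine: black base 150 (x) by 164 (y) by 40 mm high, origin at the centre of its underside, -x is its front (gate side, towards the robot). Aluminium rails 14 mm high stand on its left and right edges, an 18 mm stop at the back. The grey stack stands on the base's top, so the whole pile is parallel to it. Place and yaw vary.
- gate (a joint): angle of the white front gate (rad): 0 upright and shut, 1.55 flat forward (fully down). Hinged at its bottom edge, its top swings to the magazine's -x and down; friction (0.12 N m) keeps it where it is left. Panel 126 mm wide, 6 thick, 60 high; at its top a lip reaches 14 mm inward over the blue tray's front edge, so the tray cannot rise until the gate is down
- gate_hinge (a point): centre of the gate's hinge line, 69 mm in front of the magazine's centre, 48 mm above the bench; the hinge line runs along the magazine's y
- gate_bar (a point): centre of the gate's red round handle bar, 10 mm thick, 76 long along the magazine's y, 100 mm from the hinge line in the plane of the panel, on two 8 mm posts (60 mm clear between) with an open window of 33 mm between bar and panel. Upright it is the gate's top, 148 mm above the bench; its frame turns with the gate
- stack: grey pile of loaded trays, loose, 0.6 kg, 116 by 120 mm, 44 high, origin under its centre; axes as the magazine. 3 mm of play between the rails. Four sprung snap noses near the corners of its left and right sides hold the blue tray, each with about 2 N until it has risen 6 mm there; together more than the pile weighs (a straight pull usually takes it along), but corner by corner they let go easily
- tray: blue formed pocket tray, 120 by 120 mm, about 80 g; origin at the centre of the underside of its 3 mm deck, z up, x and y as the magazine at the start. An 18 mm deep skirt hangs around the edge over the stack with 1.5 to 3 mm clearance; rim and ribs rise 3 mm above the deck. Seated, its origin is 44 mm above the stack's origin (84 mm above the bench)
- tray_tab (a point): grip point in the upright orange tab on the blue tray's front left corner, 44 mm to -x and 44 to +y of the tray's centre, 24 above the deck's underside. The tab is a plate 12 mm thick along the tray's diagonal (line from the centre to this corner), 24 wide across it, from 3 to 35 mm above the deck's underside (top 11 mm above this point). Axes as the tray
- tray_far (a point): the tray's corner opposite the tab, at the deck's underside, 58 mm to +x and 58 mm to -y of the tray's centre
- tray_mid (a point): centre of the underside of the blue tray's deck (the tray's origin), the point to bring over the glass
- station: fixed look-up inspection camera: white box 130 by 130 by 40 mm with a black ring, white ring light and round glass on top, origin at the centre of its underside; it stands left or right of the magazine
- station_glass (a point): centre of the camera's round glass, 50 mm above the bench, facing up
- parts_bin: bystander: yellow divided bin 110 by 110 by 45 mm, loose, origin under its centre; it stands on the other side of the magazine from the camera
- jar: bystander: amber jar, 60 mm across, 75 mm tall, loose, origin under its centre
- lens: bystander: dark microscope objective standing upright, 34 mm across, 56 mm tall, loose, origin under its centre
There are look-alikes about, which are no part of the job. What is meant by the magazine is not green, and is the larger of those in its own colour.

How it is judged:
By the outcome, as a careful person would: the job done as asked, in the order asked, and still so for the second after the job is handed in, while the arm keeps its last pose, push and grip.
It also fails if it takes over 61 s, if anything falls off the work surface, if the arm or the gripper's body presses on something with over 40 N, if the wrist force passes 120 N, or if a joint passes its speed limit or range.

## Working session

There is one attempt and no reset: what is moved stays moved. The work goes in short steps, each a Python script; the robot and the scene stay as the last script left them, time stands still between calls to the robot, and variables do not carry over. Pictures are saved under pics/ and viewed, about 8 in all and at most 12, crops included, and the job is handed in when it is done.

```bash
mkdir -p pics; ls; python3 - <<'E'
from bench import *
import cv2,numpy as np
for c in ["scene","top"]:
    im=read_camera(c); cv2.imwrite(f"pics/{c}0.png",im[:,:,::-1])
    for n in ["magazine","gate_bar","tray_tab","tray_far","tray_mid","gate_hinge","station_glass","parts_bin","jar","lens"]:
        print(c,n,[(np.round(d["at"]).tolist(),round(d["confidence"],2)) for d in tip_of(c,n)][:4])
    p=camera_params(c); print(np.round(np.linalg.inv(p["camera_from_world"]),3).tolist(), p["K"], p["dist_coeffs"])
print(read_time_s())
a=cv2.imread("pics/scene0.png");b=cv2.imread("pics/top0.png")
E
```

```text
pics
scene magazine [([265.0, 284.0], 0.84), ([330.0, 237.0], 0.83), ([234.0, 212.0], 0.73)]
scene gate_bar [([360.0, 186.0], 0.78), ([279.0, 245.0], 0.76), ([246.0, 176.0], 0.66)]
scene tray_tab [([358.0, 210.0], 0.86)]
scene tray_far [([299.0, 213.0], 0.72), ([383.0, 325.0], 0.2)]
scene tray_mid [([332.0, 214.0], 0.79)]
scene gate_hinge [([279.0, 262.0], 0.94), ([252.0, 195.0], 0.75), ([353.0, 212.0], 0.72), ([314.0, 143.0], 0.47)]
scene station_glass [([454.0, 295.0], 0.75)]
scene parts_bin [([309.0, 145.0], 0.73)]
scene jar [([273.0, 170.0], 0.7)]
scene lens [([384.0, 325.0], 0.75)]
[[-0.853, 0.394, -0.342, 1.034], [0.522, 0.658, -0.543, 0.561], [0.011, -0.642, -0.767, 0.909], [0.0, 0.0, 0.0, 1.0]] [[454.10474656   0.         317.5742198 ]
 [  0.         454.10474656 201.09930348]
 [  0.           0.           1.        ]] [-0.06705346  0.          0.          0.          0.        ]
top magazine [([296.0, 124.0], 0.83), ([372.0, 133.0], 0.73)]
top gate_bar [([298.0, 131.0], 0.82), ([312.0, 227.0], 0.71), ([387.0, 140.0], 0.65)]
top tray_tab [([290.0, 212.0], 0.75)]
top tray_far [([327.0, 167.0], 0.65)]
top tray_mid [([307.0, 193.0], 0.63)]
top gate_hinge [([303.0, 136.0], 0.88), ([387.0, 146.0], 0.63)]
top station_glass [([182.0, 249.0], 0.97)]
top parts_bin [([435.0, 256.0], 0.72)]
top jar [([415.0, 194.0], 0.73)]
top lens [([206.0, 192.0], 0.53)]
[[-0.004, -0.988, 0.156, 0.482], [-1.0, 0.006, 0.012, -0.005], [-0.012, -0.156, -0.988, 1.143], [0.0, 0.0, 0.0, 1.0]] [[462.88361082   0.         315.89646696]
 [  0.         462.88361082 198.54339626]
 [  0.           0.           1.        ]] [-0.13207192  0.          0.          0.          0.        ]
1.1
```

View pics/scene0.png

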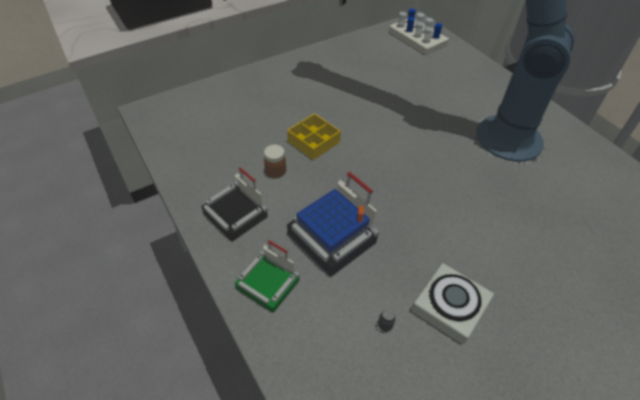

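View pics/top0.png

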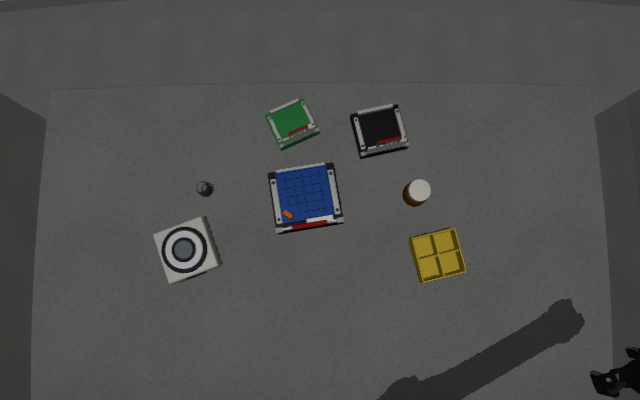

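The scene shows three magazine-type things:
- The blue tray's black magazine at scene (330,237) / top (306,197), the larger one. This is the one I want.
- A smaller empty black one at scene (234,212) / top (380,131).
- A green one at scene (265,284) / top (293,122).

The station is at top (184,250), to the left.

```bash
cat > h.py <<'E'
from bench import *
import cv2,numpy as np
from scipy.spatial.transform import Rotation as R
def ray(p,uv):
    n=cv2.undistortPoints(np.float64([[uv]]),np.array(p["K"]),np.array(p["dist_coeffs"]))[0,0]
    T=np.linalg.inv(p["camera_from_world"]); return T[:3,3],T[:3,:3]@np.array([*n,1])
def tri(obs):
    A=np.zeros((3,3));b=np.zeros(3)
    for p,uv in obs:
        o,d=ray(p,uv);d=d/np.linalg.norm(d);M=np.eye(3)-np.outer(d,d);A+=M;b+=M@o
    return np.linalg.solve(A,b)
def onz(p,uv,z):
    o,d=ray(p,uv);return o+d*(z-o[2])/d[2]
def quat(zax,yax):
    """tool orientation with given approach axis and jaw axis"""
    z=np.array(zax,float);z/=np.linalg.norm(z);y=np.array(yax,float);y-=z*(y@z);y/=np.linalg.norm(y)
    return R.from_matrix(np.c_[np.cross(y,z),y,z]).as_quat()
E
python3 - <<'E'
from h import *
s,t=camera_params("scene"),camera_params("top")
O={"bar":((360,186),(312,227),.148),"tab":((358,210),(290,212),.108),"far":((299,213),(327,167),.084),"mid":((332,214),(307,193),.084),"glass":((454,295),(182,249),.05)}
for k,(a,b,z) in O.items():
    print(k,tri([(s,a),(t,b)]).round(3),onz(s,a,z).round(3),onz(t,b,z).round(3))
for k,b,z in (("bin",(435,256),0),("jar",(415,194),0),("lens",(206,192),0)): print(k,onz(t,b,z).round(3))
print("wrist",np.round(np.linalg.inv(camera_params("wrist")["camera_from_world"]),3).tolist(),read_eef_pos(),read_tcp_rot())
E
```

```text
bar [0.578 0.017 0.126] [0.59  0.033 0.148] [0.577 0.015 0.148]
tab [0.614 0.065 0.112] [0.612 0.063 0.108] [0.615 0.066 0.108]
far [ 0.723 -0.018  0.083] [ 0.722 -0.015  0.084] [ 0.724 -0.019  0.084]
mid [0.661 0.028 0.088] [0.658 0.026 0.084] [0.662 0.028 0.084]
glass [0.536 0.326 0.051] [0.538 0.323 0.05 ] [0.534 0.328 0.05 ]
bin [ 0.517 -0.286  0.   ]
jar [ 0.673 -0.241  0.   ]
lens [0.681 0.287 0.   ]
wrist [[0.44, -0.854, -0.278, 0.358], [-0.898, -0.418, -0.136, -0.548], [-0.001, 0.31, -0.951, 0.374], [0.0, 0.0, 0.0, 1.0]] [ 0.28612958 -0.5836245   0.25026746] [ 9.74133553e-01  2.25973052e-01 -4.52244456e-07 -8.18747583e-06]
```

```bash
python3 - <<'E'
from h import *
yaw=np.radians(8)
mx=np.array([np.cos(yaw),np.sin(yaw),0]);my=np.array([-mx[1],mx[0],0])
qg=quat([0,0,-1],-mx); print(R.from_quat(qg).as_matrix()[:,0])
V=[];names=["gate_bar","tray_tab","tray_far","tray_mid","gate_hinge"]
for i,pos in enumerate([(0.61,-0.02,0.30),(0.56,0.00,0.26)]):
    move_ptp(pos,qg); pause(.1)
    p=camera_params("wrist"); im=read_camera("wrist"); cv2.imwrite(f"pics/w{i}.png",im[:,:,::-1])
    d={}
    for n in names:
        r=tip_of("wrist",n); print(i,n,[(np.round(x["at"],1).tolist(),round(x["confidence"],2)) for x in r][:3])
        if r:d[n]=r[0]["at"]
    V.append((p,d)); print(read_time_s(),read_qpos().round(2))
Z=dict(gate_bar=.148,tray_tab=.108,tray_far=.084,tray_mid=.084,gate_hinge=.048)
for n in names:
    o=[(p,d[n]) for p,d in V if n in d]
    if len(o)>1: print(n,tri(o).round(4),[onz(*x,Z[n])[:2].round(4).tolist() for x in o])
E
```

```text
[ 0.1391731  -0.99026807  0.        ]
0 gate_bar [([346.0, 236.6], 0.8), ([134.8, 210.4], 0.77)]
0 tray_tab [([309.0, 252.2], 0.62)]
0 tray_far [([216.4, 163.2], 0.82)]
0 tray_mid [([273.9, 214.9], 0.77)]
0 gate_hinge [([163.3, 196.1], 0.82), ([186.8, 14.3], 0.76), ([218.6, 161.6], 0.73)]
3.825 [-0.98  0.64  1.38  1.68 -0.64  1.37 -2.5 ]
1 gate_bar [([59.5, 194.9], 0.82), ([295.2, 222.5], 0.69)]
1 tray_tab [([264.0, 248.0], 0.64)]
1 tray_far [([151.1, 138.5], 0.72)]
1 tray_mid [([220.4, 203.0], 0.85), ([221.0, 199.6], 0.58)]
1 gate_hinge [([102.4, 180.6], 0.7)]
4.6 [-1.13  0.61  1.44  1.85 -0.64  1.27 -2.51]
gate_bar [ 0.6088 -0.06    0.3405] [[0.5813, 0.0267], [0.7702, 0.0259]]
tray_tab [0.6133 0.0819 0.0871] [[0.6138, 0.0697], [0.6105, 0.0715]]
tray_far [ 0.7225 -0.0178  0.0993] [[0.7278, -0.0123], [0.7299, -0.0162]]
tray_mid [0.6583 0.0353 0.0958] [[0.6597, 0.04], [0.6618, 0.04]]
gate_hinge [0.8022 0.0459 0.0515] [[0.8043, 0.0485], [0.8042, 0.046]]
```

View pics/w0.png

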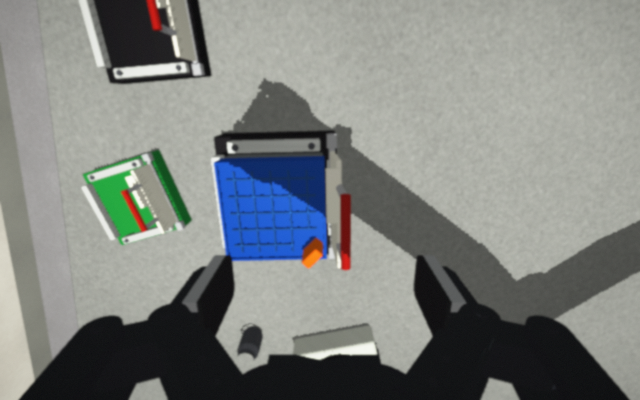

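The wrist view shows the right magazine: blue tray at (272,205), orange tab at (312,252), red bar at (346,232), gate shut. The green and small black look-alikes are at (135,195) and (150,30). I'll add one more view from the better wrist branch and fit the pose from all views.

```bash
cat > fit.py <<'E'
from h import *
from scipy.optimize import least_squares
M=dict(gate_bar=(-.069,0,.148),tray_tab=(-.044,.044,.108),tray_far=(.058,-.058,.084),tray_mid=(0,0,.084),gate_hinge=(-.069,0,.048))
def W(v,m):
    c,s=np.cos(v[2]),np.sin(v[2]);m=np.asarray(m);return np.array([v[0]+c*m[0]-s*m[1],v[1]+s*m[0]+c*m[1],m[2]+(v[3] if len(v)>3 else 0)])
def proj(p,X):
    T=np.array(p["camera_from_world"]);r=cv2.Rodrigues(T[:3,:3])[0]
    return cv2.projectPoints(np.float64([X]),r,T[:3,3],np.array(p["K"]),np.array(p["dist_coeffs"]))[0][0,0]
def fit(obs,v0):
    f=lambda v:np.concatenate([(proj(p,W(v,M[n]))-uv)/p["K"][0,0]*s for p,n,uv,s in obs])*1e3
    r=least_squares(f,v0,loss="soft_l1",f_scale=4)
    return r.x,f(r.x).reshape(-1,2)
def blob(im,name,near,rad=60):
    hsv=cv2.cvtColor(im,cv2.COLOR_RGB2HSV);h,s,v=cv2.split(hsv)
    m=((s>150)&(v>50)&(((h<4)|(h>174)) if name=="gate_bar" else ((h>5)&(h<16)&(v>120)))).astype(np.uint8)
    n,l,st,c=cv2.connectedComponentsWithStats(m)
    k=[i for i in range(1,n) if st[i,4]>15 and np.hypot(*(c[i]-near))<rad]
    k=max(k,key=lambda i:st[i,4],default=None)
    return None if k is None else (c[k],st[k,4])
E
python3 - <<'E'
from fit import *
yaw=np.radians(8)
mx=np.array([np.cos(yaw),np.sin(yaw),0])
qg=quat([0,0,-1],mx)
import pickle
move_ptp((.60,.0,.30),qg);pause(.1)
pc=camera_params("wrist");im=read_camera("wrist");cv2.imwrite("pics/w2.png",im[:,:,::-1])
det={n:tip_of("wrist",n) for n in M}
print(read_time_s(),read_qpos().round(2),{n:[np.round(x["at"]).tolist() for x in d] for n,d in det.items()})
s,t=camera_params("scene"),camera_params("top")
v=np.array([.66,.03,yaw,0.])
def cand(n): # detection nearest prediction
    c=[np.array(x["at"]) for x in det[n]];e=proj(pc,W(v,M[n]));return [x for x in c if np.hypot(*(x-e))<70][:1]
obs=[(pc,n,c,.3) for n in M for c in cand(n)]
obs+=[(s,"tray_tab",(358,210),1),(t,"tray_tab",(290,212),1),(s,"tray_far",(299,213),1),(t,"tray_far",(327,167),1),(s,"tray_mid",(332,214),1),(t,"tray_mid",(307,193),1),(t,"gate_bar",(312,227),1),(s,"gate_bar",(360,186),1)]
for pp,i,nm in ((pc,im,"w2"),(s,cv2.imread("pics/scene0.png")[:,:,::-1],"scene"),(t,cv2.imread("pics/top0.png")[:,:,::-1],"top")):
    for n in ("gate_bar","tray_tab"):
        b=blob(np.ascontiguousarray(i),n,proj(pp,W(v,M[n])),50 if nm=="w2" else 20)
        if b: print(nm,n,b);
x,r=fit(obs,v);print(x.round(4),np.degrees(x[2]))
for o,e in zip(obs,r): print(o[1],o[3],e.round(1))
for n in M: cv2.circle(im,tuple(int(a) for a in proj(pc,W(x,M[n]))),4,(0,255,0),1)
cv2.imwrite("pics/w2a.png",im[:,:,::-1])
E
```

```text
7.3417 [-0.66  0.3   0.72  1.69 -0.21  1.23  0.25] {'gate_bar': [[310.0, 160.0], [535.0, 155.0]], 'tray_tab': [[345.0, 101.0]], 'tray_far': [[432.0, 193.0]], 'tray_mid': [[385.0, 149.0]], 'gate_hinge': [[497.0, 146.0], [323.0, 146.0]]}
w2 gate_bar (array([307.99149453, 157.20413123]), np.int32(823))
w2 tray_tab (array([344.80487805, 106.53658537]), np.int32(123))
scene gate_bar (array([360.5       , 182.67857143]), np.int32(28))
scene tray_tab (array([360.5       , 209.73333333]), np.int32(30))
top gate_bar (array([308.58219178, 224.52054795]), np.int32(146))
top tray_tab (array([287.30952381, 213.76190476]), np.int32(42))
[ 6.595e-01  3.100e-02  1.373e-01 -4.000e-04] 7.864794061289004
gate_bar 0.3 [7.1 1.4]
tray_tab 0.3 [-1.1  7.9]
tray_far 0.3 [-2.5  7.2]
tray_mid 0.3 [-2.9  1. ]
gate_hinge 0.3 [-3.4 -1.3]
tray_tab 1 [5.  3.3]
tray_tab 1 [-2.9  4.9]
tray_far 1 [-3.9 -0.6]
tray_far 1 [-0.5 -0.9]
tray_mid 1 [1.1 3.8]
tray_mid 1 [-2.9  2.6]
gate_bar 1 [ -6.5 -14.1]
gate_bar 1 [-7.4 -6.1]
```

View pics/w2a.png

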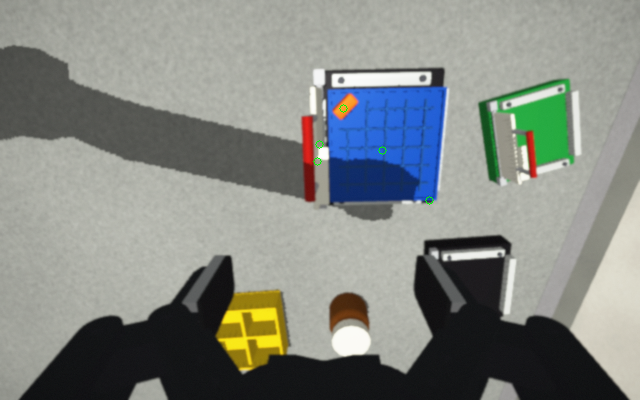

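Overlay on w2: the tray mid, tab and far-corner circles land where they should, at (382,150), (345,108) and (430,200). The red bar at (308,157) stands about 15 px in front of the upright prediction at (324,152), so the gate may start slightly ajar. I'll triangulate the bar itself.

```bash
python3 - <<'E'
from fit import *
s,t,pc=camera_params("scene"),camera_params("top"),camera_params("wrist")
o={"s":(s,(360.5,182.7)),"t":(t,(308.6,224.5)),"w":(pc,(308,157.2))}
# w0/w1 camera poses: same tool-camera transform
def tcpT(pos,q):
    T=np.eye(4);T[:3,:3]=R.from_quat(q).as_matrix();T[:3,3]=pos;return T
X=np.linalg.inv(tcpT(read_eef_pos(),read_tcp_rot()))@np.linalg.inv(pc["camera_from_world"])
y=np.radians(8);q0=quat([0,0,-1],[-np.cos(y),-np.sin(y),0])
for k,pos in (("w0",(.61,-.02,.30)),("w1",(.56,0,.26))):
    p=dict(pc);p["camera_from_world"]=np.linalg.inv(tcpT(pos,q0)@X)
    im=np.ascontiguousarray(cv2.imread(f"pics/{k}.png")[:,:,::-1])
    b=blob(im,"gate_bar",np.array([346,232] if k=="w0" else [295,222]),40);tb=blob(im,"tray_tab",np.array([312,252] if k=="w0" else [264,248]),30)
    print(k,b,tb);o[k]=(p,b[0]);o[k+"t"]=(p,tb[0])
B=[o[k] for k in("s","t","w","w0","w1")]
print("all",tri(B)," wrist",tri([o["w"],o["w0"],o["w1"]]),"w,t",tri([o["w"],o["t"]]))
for x in B: print([onz(*x,z)[:2].round(4).tolist() for z in(.148,.135)])
T=[(s,(360.5,209.7)),(t,(287.3,213.8)),(pc,(344.8,106.5)),o["w0t"],o["w1t"]]
print("tab",tri(T),tri(T[2:]),[onz(*x,.108)[:2].round(4).tolist() for x in T])
E
```

```text
w0 (array([345.09642302, 231.09486781]), np.int32(643)) (array([312.05524862, 253.24585635]), np.int32(362))
w1 (array([293.70356473, 218.81238274]), np.int32(1066)) (array([264.42790698, 247.16976744]), np.int32(430))
all [0.5822077  0.02268649 0.14413387]  wrist [0.582309   0.02331813 0.14115859] w,t [0.58270829 0.02290196 0.14047036]
[[0.5829, 0.0249], [0.5752, 0.0158]]
[[0.5824, 0.0224], [0.5837, 0.0228]]
[[0.5824, 0.0246], [0.5821, 0.0221]]
[[0.5834, 0.0216], [0.5816, 0.0273]]
[[0.5818, 0.0192], [0.5824, 0.0246]]
tab [0.60982598 0.06946254 0.11207866] [0.61009856 0.07119903 0.10614415] [[0.6067, 0.0648], [0.6109, 0.0716], [0.6107, 0.0711], [0.6105, 0.0711], [0.6087, 0.0695]]
```

```bash
python3 - <<'E'
from fit import *
y=np.radians(8);mx=np.array([np.cos(y),np.sin(y),0]);ez=np.array([0,0,1.]);qg=quat(-ez,mx)
H=np.array([.592,.0235,.048])
move_ptp((.5823,.023,.22),qg); movel((.5823,.023,.146),speed=.12)
move_gripper(0.0,30); print(read_time_s(),read_finger_gap(),read_ft_force().round(1))
c=np.zeros(3)
for ph in np.linspace(.25,1.58,8):
    movel(H+c+.1*(-np.sin(ph)*mx+np.cos(ph)*ez),speed=.12)
    f=read_ft_force();rad=-np.sin(ph)*mx+np.cos(ph)*ez
    print(round(ph,2),read_eef_pos().round(4),f.round(1),"rad",round(f@rad,1),round(read_finger_gap(),4))
    if abs(f@rad)>35: print("stop");break
print(read_time_s(),read_qpos().round(2))
im=read_camera("scene");cv2.imwrite("pics/g1.png",cv2.resize(im[130:300,220:480,::-1],None,fx=3,fy=3))
E
```

```text
9.225 0.008682957913249587 [-1.2  0.   1.7]
0.25 [0.5662 0.0204 0.1438] [ 0.6  1.4 -5.2] rad -5.3 0.0088
0.44 [0.5499 0.0178 0.1384] [ 1.6  0.2 -5. ] rad -5.2 0.0084
0.63 [0.5338 0.0151 0.1288] [ 1.8 -0.2 -3.3] rad -3.7 0.0086
0.82 [0.5199 0.0129 0.1162] [ 3.1  0.2 -4.2] rad -5.1 0.0088
1.01 [0.5089 0.0112 0.1014] [ 4.7 -1.5 -3.8] rad -5.8 0.0086
1.2 [0.5004 0.0098 0.0843] [ 4.2 -2.6 -3.7] rad -4.9 0.0088
1.39 [0.4953 0.0091 0.066 ] [ 4.  -3.2 -2.4] rad -3.9 0.0088
1.58 [0.4937 0.0091 0.0477] [ 2.2 -3.2  2.9] rad -1.8 0.0089
11.6583 [-0.61  0.45  0.59  2.13 -0.39  0.67  0.38]
```

View pics/g1.png

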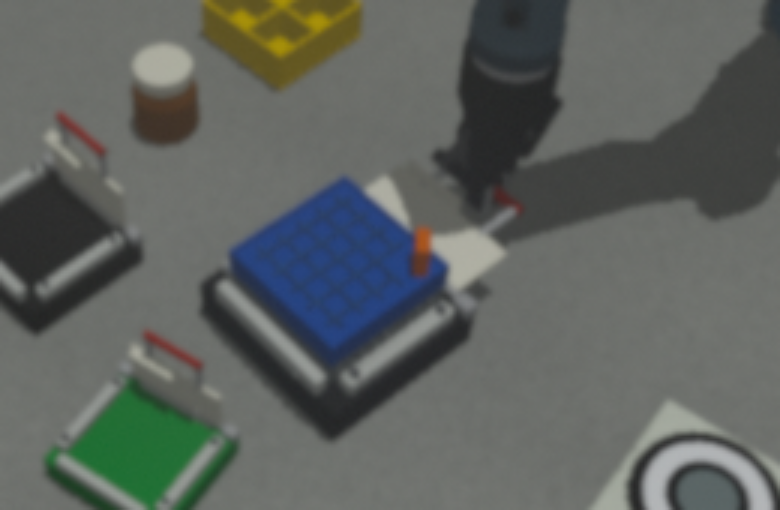

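The gate lies flat forward with the panel at (440,230) in the crop. I'll press a bit further, release, and look closely at the tab from two places in its grasp orientation.

```bash
python3 - <<'E'
from fit import *
p=read_eef_pos(); movel(p-[0,0,.004],speed=.05); print("press",read_ft_force().round(1),read_eef_pos().round(4))
move_gripper(.026); movel(p+[0,0,.06],speed=.2); print("released",read_ft_force().round(1))
y=np.radians(8);a=y+np.radians(135);dg=np.array([np.cos(a),np.sin(a),0]);ez=np.array([0,0,1.])
qt=quat(-ez,dg)
move_gripper(.045)
V=[];Bv=[]
for i,pos in enumerate([(.60,.06,.26),(.63,.10,.22)]):
    move_ptp(pos,qt) if i==0 else movel(pos,qt,speed=.2)
    pause(.1); pc=camera_params("wrist");im=read_camera("wrist");cv2.imwrite(f"pics/t{i}.png",im[:,:,::-1])
    e=proj(pc,(.6105,.0705,.108));b=blob(np.ascontiguousarray(im),"tray_tab",e,50);print(e,b)
    ds=[tip_of("wrist",n) for n in("tray_tab","tray_far","tray_mid","gate_bar")];print([[(np.round(x["at"]).tolist()) for x in d] for d in ds])
    if b:V.append((pc,b[0]))
    print([ (onz(pc,d[0]["at"],z)[:2].round(4).tolist() if d else None) for d,z in zip(ds,(.108,.084,.084,.05))], read_qpos().round(2))
if len(V)>1: print(tri(V),[onz(*v,.109)[:2].round(4) for v in V])
print(read_time_s())
E
```

```text
press [-4.3 -2.3 20.2] [0.4937 0.0091 0.0457]
released [ 0.1  0.3 -1.1]
[320.9240362  201.34533811] (array([321.64204545, 200.92329545]), np.int32(352))
[[[320.0, 200.0], [261.0, 193.0]], [[178.0, 198.0]], [[260.0, 199.0]], [[377.0, 69.0], [159.0, 288.0], [320.0, 201.0]]]
[[0.6103, 0.0695], [0.7284, -0.0132], [0.6628, 0.0382], [0.4949, 0.0089]] [-0.4   0.29  0.27  1.72 -0.08  1.15  2.4 ]
[322.41731317 156.61906756] (array([323.2718254 , 156.91071429]), np.int32(504))
[[[318.0, 159.0], [151.0, 156.0]], [[152.0, 155.0]], [[250.0, 156.0]], [[131.0, 266.0]]]
[[0.6143, 0.0698], [0.7267, -0.0133], [0.662, 0.0371], [0.8518, 0.0494]] [-0.42  0.39  0.25  1.67 -0.11  1.1   2.36]
[0.61061423 0.07171887 0.10370703] [array([0.6095, 0.0703]), array([0.61  , 0.0709])]
16.05
```

View pics/t0.png

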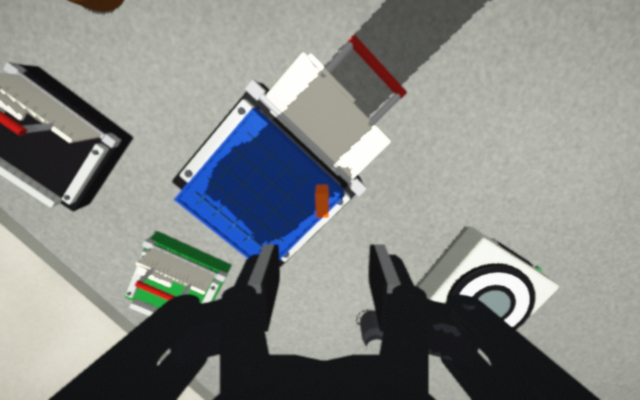

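The wrist view shows the tab at (321,201) between the jaw directions and the gate flat, with the bar at (378,69) projecting to x=0.495. Next is the grasp and the peel.

```bash
python3 - <<'E'
from fit import *
y=np.radians(8);a=y+np.radians(135);dg=np.array([np.cos(a),np.sin(a),0]);ez=np.array([0,0,1.])
qt=quat(-ez,dg);g=np.array([.6100,.0706,.112])
move_ptp(g+[0,0,.06],qt); movel(g,speed=.12); print(read_ft_force().round(1))
move_gripper(0,70); pause(.2)
f0=read_ft_force();print("gap",read_finger_gap(),f0.round(1),read_ft_torque().round(2),read_eef_pos().round(4))
P=g-dg*(.044+.058)*2**.5; P[2]=.074
k=np.cross(dg,ez)
for d in (2,4,6,8,10,12):
    Rk=R.from_rotvec(k*np.radians(d))
    movel(P+Rk.apply(g-P),(Rk*R.from_quat(qt)).as_quat(),speed=.04)
    print(d,read_eef_pos().round(4),read_ft_force().round(1),read_ft_torque().round(2),round(read_finger_gap(),4))
pause(.3)
im=read_camera("scene");cv2.imwrite("pics/p1.png",cv2.resize(im[150:290,250:430,::-1],None,fx=4,fy=4))
for n in("tray_far","tray_mid","tray_tab","stack"): print(n,[(np.round(x["at"],1).tolist(),round(x["confidence"],2)) for x in tip_of("scene",n)][:2])
print(read_time_s())
E
```

```text
[-0.3  0.8  1.3]
gap 0.010617376750867302 [-0.8  0.8  6. ] [0.29 0.07 0.23] [0.6111 0.0714 0.1133]
2 [0.6115 0.0696 0.1167] [1.3 1.4 0.2] [-0.1  -0.61  0.18] 0.0102
4 [0.613  0.0688 0.1224] [0.1 1.3 2.4] [ 0.15 -0.25  0.13] 0.0109
6 [0.6141 0.0676 0.1268] [0.8 0.4 2.1] [-0.01 -0.43  0.03] 0.0107
8 [0.6154 0.0662 0.1313] [ 1.8 -1.   1.7] [-0.09 -0.47 -0.  ] 0.0105
10 [0.6166 0.0644 0.1357] [ 0.5 -0.9  0.6] [-0.44 -0.47 -0.  ] 0.0108
12 [0.6183 0.0636 0.1405] [-0.5 -0.4  1.6] [-0.34 -0.38 -0.08] 0.0105
tray_far [([299.6, 213.9], 0.59)]
tray_mid [([328.6, 211.1], 0.92)]
tray_tab [([356.6, 204.0], 0.7)]
stack [([334.1, 230.8], 0.59)]
19.9
```

View pics/p1.png

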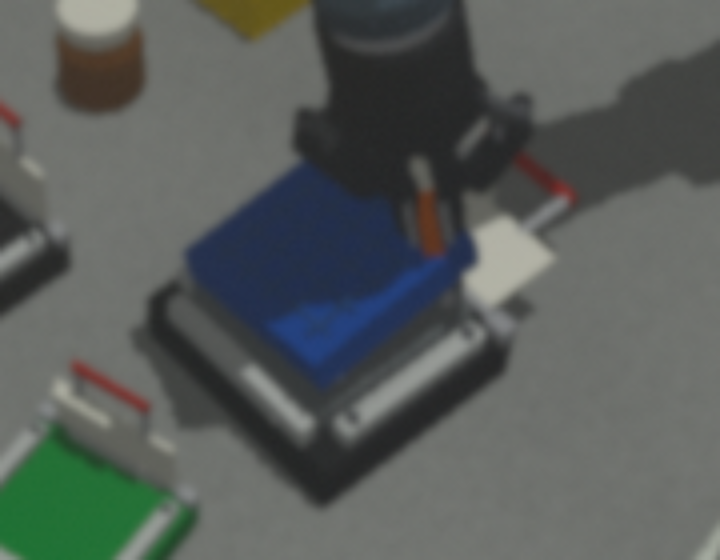

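The tab corner has risen about 3 cm while the far corner still reads (299.6,213.9), against 299,213 before, so it is still seated. The grey stack is still in the magazine. Now I'll lift, check the load, and look for the glass.

```bash
python3 - <<'E'
from fit import *
y=np.radians(8);a=y+np.radians(135);dg=np.array([np.cos(a),np.sin(a),0]);ez=np.array([0,0,1.])
qt=quat(-ez,dg)
P=np.array([.6183,.0636,.1405]);q=(R.from_rotvec(np.cross(dg,ez)*np.radians(12))*R.from_quat(qt)).as_quat()
for h in (.01,.025,.09):
    movel(P+[0,0,h],q,speed=.05 if h<.05 else .12);print(h,read_ft_force().round(1),read_ft_torque().round(2))
movel(P+[0,0,.10],qt,speed=.05);pause(.1);print(read_ft_force().round(1),read_ft_torque().round(2),round(read_finger_gap(),4))
im=read_camera("scene");cv2.imwrite("pics/l1.png",cv2.resize(im[110:330,220:500,::-1],None,fx=2.5,fy=2.5))
pc=camera_params("wrist");im=read_camera("wrist");r=tip_of("wrist","station_glass")
cv2.imwrite("pics/l1w.png",im[:,:,::-1])
s,t=camera_params("scene"),camera_params("top")
read_camera("top");rt=tip_of("top","station_glass")
for c,d in((pc,r),(t,rt)):
    if d: print(d[0],onz(c,d[0]["at"],.05))
print(read_time_s(),read_qpos().round(2))
E
```

```text
0.01 [ 0.  -0.5 -1. ] [-0.11 -0.16  0.02]
0.025 [-0.8 -0.3 -0.6] [-0.15 -0.2   0.02]
0.09 [-0.7 -0.2 -1.7] [-0.11 -0.17  0.04]
[ 0.5  0.2 -0.8] [0.01 0.03 0.  ] 0.0108
{'at': [514.2, 305.2], 'confidence': 0.57} [0.53306262 0.32537017 0.05      ]
{'at': [180.6, 248.2], 'confidence': 0.73} [0.53613767 0.3316112  0.05      ]
22.0833 [-0.36  0.34  0.24  1.69 -0.09  1.12  2.4 ]
```

View pics/l1.png

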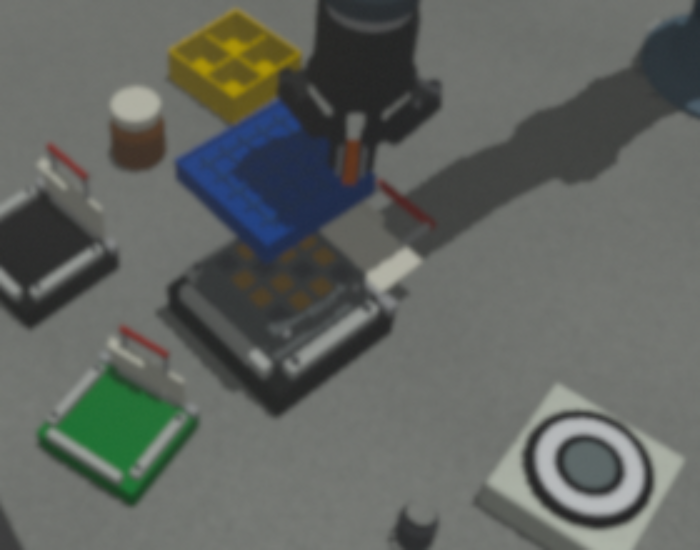

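View pics/l1w.png

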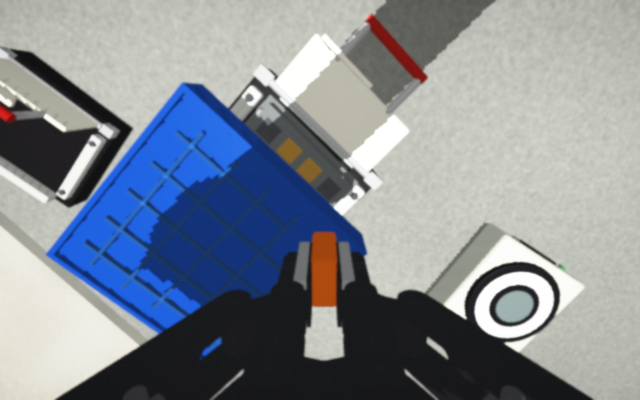

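The tray is free and level: the stack is bare and seated in the magazine, and the load is about 0.8 N, tray only. The glass is at about (514,306) in the wrist view. I'll refine it with an ellipse fit, then carry.

```bash
cat > ring.py <<'E'
from fit import *
def ring(im,p,near,r):
    g=cv2.cvtColor(np.ascontiguousarray(im),cv2.COLOR_RGB2GRAY);out=[]
    x,y=map(int,near);x0,y0=max(0,x-r),max(0,y-r);c=cv2.resize(g[y0:y+r,x0:x+r],None,fx=4,fy=4,interpolation=cv2.INTER_CUBIC)
    _,b=cv2.threshold(c,0,255,cv2.THRESH_OTSU)
    for k in cv2.findContours(b,cv2.RETR_CCOMP,cv2.CHAIN_APPROX_NONE)[0]:
        if len(k)<60: continue
        e=cv2.fitEllipse(k); fill=cv2.contourArea(k)/(np.pi/4*e[1][0]*e[1][1]+1)
        ct=np.array(e[0])/4+[x0-.375,y0-.375]
        if .93<fill<1.07 and e[1][0]/e[1][1]>.6 and np.hypot(*(ct-near))<r/3: out.append((ct.round(1).tolist(),np.round(np.array(e[1])/4,1).tolist(),onz(p,ct,.05)[:2].round(4).tolist()))
    return out
E
python3 - <<'E'
from ring import *
pw=camera_params("wrist")
L=lambda n:cv2.imread(f"pics/{n}.png")[:,:,::-1]
rw=ring(L("l1w"),pw,(514,306),60);rt=ring(L("top0"),camera_params("top"),(184,250),28);rs=ring(L("scene0"),camera_params("scene"),(455,296),32)
print(rw,rt,rs,sep="\n")
c=[np.mean([x[2] for x in r],0) for r in(rw,rt,rs) if r]
G=np.mean(c,0);print("G",G)
assert np.hypot(*(G-[.535,.327]))<.008
y=np.radians(8);a=y+np.radians(135);dg=np.array([np.cos(a),np.sin(a),0]);qt=quat([0,0,-1],dg)
T=np.array([G[0]-.0497,G[1]+.0374,.1793])
movel((T[0],T[1],.2405),qt,speed=.15); movel(T,qt,speed=.06); pause(.4)
print(read_eef_pos().round(4),read_ft_force().round(1),round(read_finger_gap(),4),read_qpos().round(2))
V={}
for cam in("scene","top"):
    im=read_camera(cam);p=camera_params(cam);cv2.imwrite(f"pics/f_{cam}.png",im[:,:,::-1])
    for n in("tray_mid","tray_far","tray_tab"):
        r=tip_of(cam,n)
        if r: V.setdefault(n,[]).append((p,r[0]["at"]));print(cam,n,np.round(r[0]["at"],1),round(r[0]["confidence"],2))
for n,o in V.items():
    if len(o)>1: print(n,tri(o).round(4))
    print([onz(*x,.15)[:2].round(4) for x in o])
a=L("f_scene")[150:370,300:560];b=L("f_top")[150:330,100:360]
v=np.vstack([cv2.resize(x,(780,int(x.shape[0]*3)) ) for x in(a,)]);cv2.imwrite("pics/f1.png",v[:,:,::-1][:600])
print(read_time_s())
E
```

```text
[([514.1, 306.1], [29.2, 38.1], [0.5341, 0.3271]), ([513.8, 304.5], [63.7, 82.4], [0.5334, 0.3248]), ([513.7, 305.3], [39.1, 50.9], [0.534, 0.3258])]
[([183.5, 249.3], [36.9, 38.2], [0.5336, 0.3245]), ([183.3, 249.3], [24.4, 25.5], [0.5336, 0.3249]), ([184.1, 249.4], [57.6, 58.2], [0.5333, 0.3228]), ([183.9, 249.4], [46.0, 47.5], [0.5332, 0.3233])]
[([455.4, 296.2], [36.1, 44.8], [0.5372, 0.327]), ([455.4, 295.7], [23.8, 29.6], [0.5365, 0.3262])]
G [0.53470278 0.32545833]
[0.4851 0.3629 0.1795] [ 0.7 -0.6  0.3] 0.0108 [-0.77  0.37  0.08  1.77 -0.03  1.    1.81]
scene tray_mid [467.3 270. ] 0.83
scene tray_far [380.5 191.2] 0.71
scene tray_tab [504.4 269.7] 0.78
top tray_mid [172.1 245.7] 0.77
top tray_far [195.9 217.5] 0.73
top tray_tab [149.7 268.2] 0.74
tray_mid [0.5357 0.3219 0.1479]
[array([0.536 , 0.3235]), array([0.5365, 0.32  ])]
tray_far [0.6167 0.1961 0.3029]
[array([0.5604, 0.0703]), array([0.5983, 0.2689])]
tray_tab [0.4858 0.3647 0.166 ]
[array([0.472, 0.362]), array([0.4873, 0.3687])]
26.3833
```

View pics/f1.png

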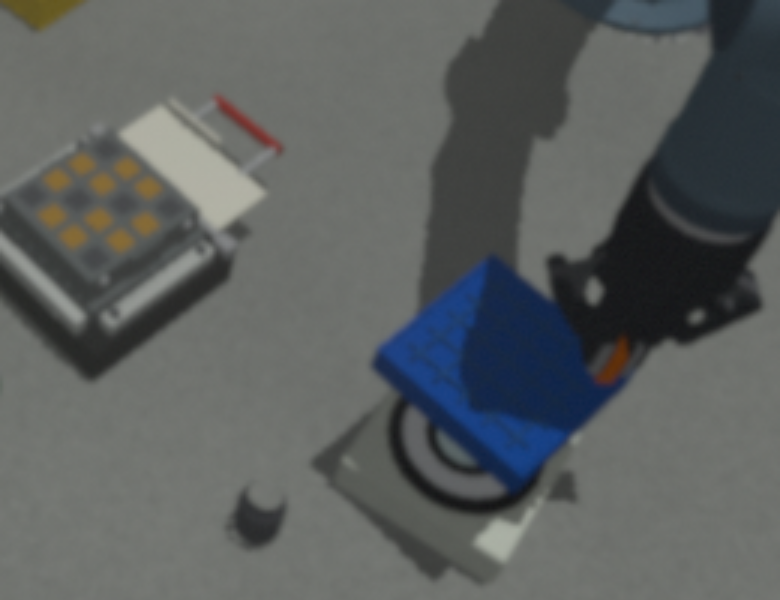

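The tray hangs over the glass at crop (500,375), and the stack sits neat in the magazine with the gate flat. One last check: the predicted tray corners against the picture in both fixed cameras, for level and centring.

```bash
python3 - <<'E'
from fit import *
v=(.5347,.3255,np.radians(8));out=[]
C={"far":(.06,-.06),"bl":(.06,.06),"fr":(-.06,-.06),"tab":(-.06,.06)}
obs={}
for cam in("scene","top"):
    im=cv2.imread(f"pics/f_{cam}.png");p=camera_params(cam);h,s,vv=cv2.split(cv2.cvtColor(im,cv2.COLOR_BGR2HSV))
    m=((h>105)&(h<128)&(s>150)&(vv>35)).astype(np.uint8);e0=proj(p,W(v,(0,0,.15)))
    n,l,st,c=cv2.connectedComponentsWithStats(m);k=min((i for i in range(1,n) if st[i,4]>300),key=lambda i:np.hypot(*(c[i]-e0)))
    hull=cv2.convexHull(np.argwhere(l==k)[:,::-1].astype(np.int32))[:,0]
    big=cv2.resize(im,None,fx=3,fy=3)
    for nm,(x,y) in C.items():
        e=proj(p,W(v,(x,y,.156)));d=hull[np.argmin(np.hypot(*(hull-e).T))];
        dirn=e-e0;q=hull[np.argmax((hull-e0)@(dirn/np.linalg.norm(dirn)))]
        print(cam,nm,e.round(1),d,q);obs.setdefault(nm,[]).append((p,q.astype(float)))
        cv2.circle(big,tuple(int(3*t) for t in e),4,(0,255,0),1)
        e=proj(p,W(v,(x,y,.132)));cv2.circle(big,tuple(int(3*t) for t in e),4,(0,255,255),1)
    x,y=(int(3*t) for t in e0);out.append(big[y-180:y+180,x-190:x+190])
for n,o in obs.items(): print(n,tri(o).round(4),W(v,(*C[n],.156)).round(4))
cv2.imwrite("pics/f2.png",np.hstack(out))
E
```

```text
scene far [425.8 265.2] [427 266] [426 270]
scene bl [474.4 308.4] [474 312] [470 314]
scene fr [464.6 233.6] [465 237] [462 237]
scene tab [512.6 272.4] [504 279] [504 280]
top far [192.8 215.3] [193 216] [195 217]
top bl [139.9 222.9] [141 224] [141 224]
top fr [198.7 270.4] [199 270] [201 269]
top tab [144.9 277.6] [152 276] [152 276]
far [0.5999 0.2754 0.1378] [0.6025 0.2744 0.156 ]
bl [0.5873 0.3954 0.1375] [0.5858 0.3933 0.156 ]
fr [0.4863 0.2562 0.1443] [0.4836 0.2577 0.156 ]
tab [0.4706 0.3722 0.1236] [0.4669 0.3766 0.156 ]
```

View pics/f2.png

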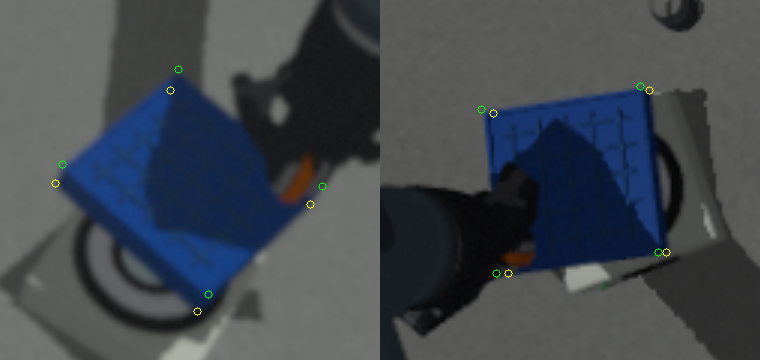

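The predicted corners match within 1–2 px in both views: centred, level, and about 10 cm above the glass. Handing in.

```bash
python3 - <<'E'
from bench import *
print(abs(read_joint_vel()).max(),read_ft_force().round(1),read_finger_gap(),read_time_s());sign_off()
E
```

```text
0.002445665262805857 [ 0.9  0.2 -1.2] 0.010471068730529259 26.3833
the job is handed in; nothing more can be done
```

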